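# Ring for the packer and point out the deer and its gift box

## Task

A customer has bought the bronze deer. Ring the counter bell by pressing its plunger down with the fingertips, then point at the deer by bringing the fingertips a few centimetres above its antlers or back and staying there for about two seconds, then point in the same way at the larger of the two open wooden gift boxes, fingertips a few centimetres above the middle of its open top, and finish still pointing there after about two seconds. Do not touch the figurines or the boxes, and leave everything else on the counter standing where it is.

Things in the scene. Friction and masses are not known exactly. Their poses are not given: they have to be found in the camera images.
- bell_plunger (a joint): travel of the counter bell's plunger in m: 0 = up, 0.006 = fully down. It slides straight down, springs back up by itself and needs about 1 N to start and 5 N at the bottom; the bell rings from 0.004 on.
- bell_top (a point): top centre of the counter bell's plunger, a steel button 20 mm across standing 59.5 mm above the counter when up, over a round steel dome (78 mm across, 44 mm high) on a black disc 88 mm across. The bell is fixed to the counter; the point moves down with the plunger.
- deer: bronze deer figurine standing on four legs on an 80 x 46 x 8 mm foot, with antlers. Origin under the middle of the foot, z up, the head towards its -x. Back 85 mm high over the origin; head 30 to 60 mm towards -x; two antler tips 140 mm high, at x = -34, y = +-21 mm, 47 mm wide overall. Loose, about 0.35 kg; stands among the other two figurines, in any of three places.
- swan: bronze swan figurine, same foot as the deer, low round body and upright curved neck (100 mm high) towards its -x. Origin under the middle of the foot. Loose; a bystander.
- owl: bronze owl figurine, same foot as the deer, upright plump body 52 mm across with two ear tufts, 114 mm high. Origin under the middle of the foot. Loose; a bystander.
- large_box: the larger dark wooden gift box, open at the top, 150 (its x) x 110 (its y) x 65 mm high, walls 8 mm, empty. Origin at the centre of its underside, z up. Loose, about 0.6 kg; it and the small box may stand in either of two places.
- small_box: the smaller dark wooden gift box, open at the top, 105 (its x) x 80 (its y) x 45 mm high. Origin at the centre of its underside. Loose; a bystander.
- mug: white mug, 74 mm across, 85 mm high, handle to its +y. Origin at the centre of its underside. Loose; a bystander.
- bottle: clear plastic bottle with a black label, 64 mm across, 200 mm high. Origin at the centre of its underside. Loose; a bystander.
- jar: white ceramic jar with a wooden lid, 76 mm across, 90 mm high. Origin at the centre of its underside. Loose; a bystander.

How it is judged:
By the outcome, as a careful person would: the job done as asked, in the order asked, and still so for the second after the job is handed in, with the robot touching nothing.
It also fails if it takes over 58 s, if anything falls off the work surface, if the arm or the gripper's body presses on something with over 40 N, if the wrist force passes 120 N, or if a joint passes its speed limit or range.

## Robot

A 6-joint arm with a two-finger parallel gripper is mounted at the origin on the work surface. World frame = base frame: x ahead of the robot, y to its left, z up, the work surface at z = 0. Lengths are in mm, angles in rad, forces in N, time in s.
With the tool pointing down it reaches from about 350 to 975 mm from the base axis. Payload 7.1 kg.
Tool frame: the origin (TCP) lies on the front face of the gripper's body, between the roots of the fingers; the fingertips stand 80 mm ahead of it and the grasp point (between the pads) lies 61 mm ahead of it (env.tips_ahead is the distance from the TCP to the fingertips, in mm); z points along the fingers, y is the direction in which the jaws open and shut (so a half turn about z gives the same grasp; the last joint's range is limited). The gripper opens to 88 mm and grips with 3 to 60 N. Pads are 20 mm wide; open, the fingers measure 115 mm over their backs; the gripper's body (75 mm by 178 mm) begins 61 mm behind the grasp point.
Start: joints at [-1.3, 0.423, 1.63, -0, 1.089, -0.019], TCP at [178.619, -598.916, 302.675] pointing down, gripper open.
Joint ranges: [-3, 3], [-0.9, 2.11], [0.09, 2.58], [-1.31, 4.45], [0.11, 2.69], [-2.54, 2.54]. Speed limits (rad/s): [2.39, 2.39, 3.01, 3.14, 3.14, 3.14].

## Interface

Orientations are given as a unit quaternion [x, y, z, w].
In Python, from station import env, set_gripper, viewer, workorder gives the robot as it stands. Calls block until the motion is done:
- env.reach(position, orientation): joint-space move of the TCP to a pose.
- env.move_l(position, rot=None, rate=150, f_stop=None): straight line of the TCP; rot=None keeps the orientation; rate is the mean speed in mm/s. With f_stop (N) it stops when the force on the tool has changed by that much, and returns True; else False.
- env.move_joints(angles): joint-space move.
- set_gripper(opening): finger opening in mm; the grip force is fixed at half the most; returns when the fingers have stopped.
- env.hold(seconds).
- env.ik(position, orientation): joint angles nearest the present ones, or None.
- env.read_state(): the state.
- viewer.camera(name): name is "side" or "top" or "wrist"; returns the picture (480x640x3 uint8, blue, green, red); there is no depth.
- viewer.camera_params(name): a dict with "fx", "fy", "cx", "cy" (pixels), "pose" (4x4, takes a point from camera to world coordinates); the wrist camera has in their place "tool_from_camera" (4x4, takes a point from camera to tool coordinates, whose origin is the TCP and whose axes are the flange's). Camera axes: x right, y up, looking along -z (the intrinsics and any distortion apply to the point x, -y, -z); pixel columns grow to the right and rows downward; lengths in mm; the calibration is good to about 2 mm. A picture is of the moment at which its call begins: read the wrist's pose just before it. camera_params takes no time and is no camera call.
A pose or a line that the arm cannot do raises env.IKError and nothing moves.
- workorder.sign_off(): hands the job in, once; it reports no verdict.
The state is a dict: "time_s": time; "qpos": joint angles; "dq": joint speeds; "tau": joint torques, N m; "tool_pos": TCP position; "orientation": TCP orientation; "force": force on the tool from outside, world axes, zero at the start; "wrist_torque": the same for the moment, N m; "width": finger opening in mm.
Only numpy, scipy, OpenCV 4.12 (cv2) and the standard library are available. Lean on these libraries where they do the work, as an engineer would, in place of code of your own. Each camera call takes 0.05 s, during which the arm holds its last target. There are 200 camera calls.

## Working session

There is one attempt and no reset: what is moved stays moved. The work goes in short steps, each a Python script; the robot and the scene stay as the last script left them, time stands still between calls to the robot, and variables do not carry over. Pictures are saved under pics/ and viewed, about 8 in all and at most 12, crops included, and the job is handed in when it is done.

```bash
ls; mkdir -p pics
python3 - <<'E'
from station import env, viewer
import cv2
print(env.read_state()["time_s"], env.tips_ahead, env.read_state()["orientation"])
for n in ("top","side"):
    cv2.imwrite(f"pics/{n}0.png",viewer.camera(n)); print(n,viewer.camera_params(n))
print(viewer.camera_params("wrist"))
E
```

```text
pics
0.0 80.0 [ 9.89518896e-01  1.44401601e-01 -1.03452639e-04 -7.21671519e-04]
top {'fx': 508.39387247247663, 'fy': 508.39387247247663, 'cx': 326.77853072484703, 'cy': 241.45531722567418, 'pose': array([[ 2.54149864e-02,  9.89312361e-01, -1.43579703e-01,
         4.81459833e+02],
       [-9.99048343e-01,  3.02284202e-02,  3.14428122e-02,
        -1.20702823e+01],
       [ 3.54469504e-02,  1.42643946e-01,  9.89139130e-01,
         9.25807229e+02],
       [ 0.00000000e+00,  0.00000000e+00,  0.00000000e+00,
         1.00000000e+00]])}
side {'fx': 442.53090376532134, 'fy': 442.53090376532134, 'cx': 323.96066123431444, 'cy': 237.03355711468944, 'pose': array([[ 9.46176977e-01,  2.18281529e-01, -2.38960882e-01,
         3.82292601e+02],
       [-3.23619240e-01,  6.27947594e-01, -7.07779914e-01,
        -6.27409234e+02],
       [-4.44037057e-03,  7.47017398e-01,  6.64789658e-01,
         6.02178477e+02],
       [ 0.00000000e+00,  0.00000000e+00,  0.00000000e+00,
         1.00000000e+00]])}
{'fx': 427.94846660820076, 'fy': 427.94846660820076, 'cx': 322.6716697577446, 'cy': 242.0178227608433, 'tool_from_camera': array([[ 8.67011384e-04,  9.61639491e-01,  2.74315034e-01,
         7.60100562e+01],
       [ 9.99999621e-01, -8.56987010e-04, -1.56384075e-04,
        -8.01537581e-01],
       [ 8.46993184e-05,  2.74315065e-01, -9.61639869e-01,
        -8.32474478e+01],
       [ 0.00000000e+00,  0.00000000e+00,  0.00000000e+00,
         1.00000000e+00]])}
```

View pics/top0.png

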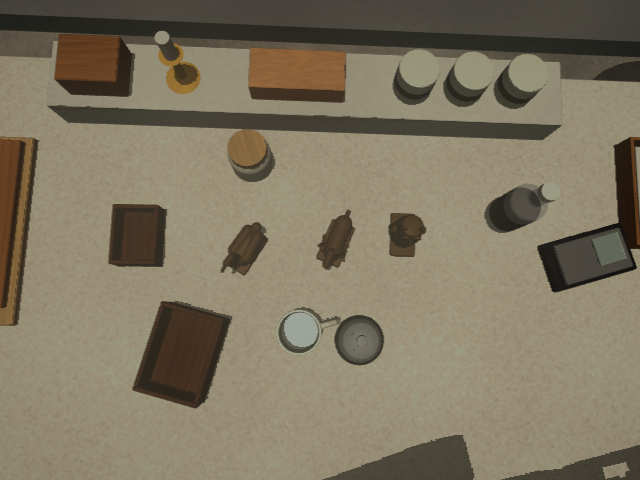

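View pics/side0.png

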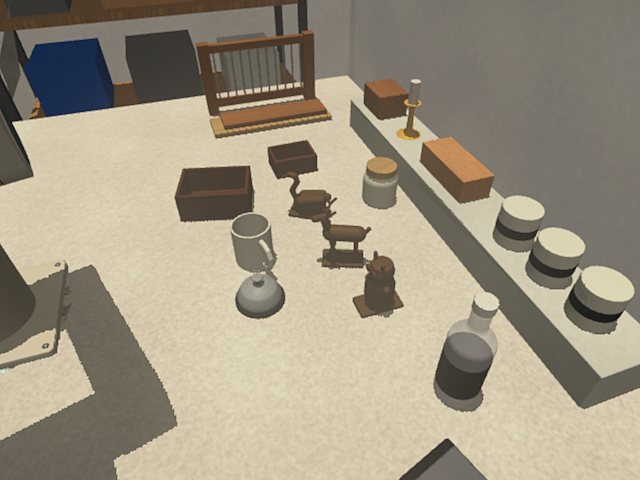

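Top view: the swan is at (245,248), the deer at (337,240) and the owl at (405,232). The bell plunger is at (361,341), the mug at (300,331), the large box at (182,354), and the small box at (137,235). Side view: the deer is at (345,240) and the bell top at (258,281). Next I'll enlarge the deer and bell, and compute rays.

```bash
cat > h.py <<'E'
import numpy as np, cv2
from station import env, viewer
def ray(n,u,v):
    p=viewer.camera_params(n);T=p["pose"]
    d=T[:3,:3]@np.array([(u-p["cx"])/p["fx"],-(v-p["cy"])/p["fy"],-1]);return T[:3,3],d/np.linalg.norm(d)
def plane(n,u,v,z):
    o,d=ray(n,u,v);return (o+d*(z-o[2])/d[2]).round(1)
def two(a,b):
    (o,d),(p,e)=ray("top",*a),ray("side",*b)
    s=np.linalg.lstsq(np.c_[d,-e],p-o,rcond=None)[0];x,y=o+s[0]*d,p+s[1]*e
    return ((x+y)/2).round(1),np.linalg.norm(x-y).round(1)
E
python3 - <<'E'
from h import *
t=cv2.imread("pics/top0.png");s=cv2.imread("pics/side0.png")
a=cv2.resize(t[200:365,295:435],None,fx=3.5,fy=3.5)   # 140x165
b=cv2.resize(s[195:315,220:400],None,fx=4,fy=4)
a=cv2.resize(t[200:360,300:400],None,fx=3.7,fy=3.7)[:592]
b=cv2.resize(s[195:335,225:375],None,fx=2.8,fy=2.8)
c=np.zeros((592,800,3),np.uint8);c[:a.shape[0],:370]=a;c[:b.shape[0],375:375+b.shape[1]]=b
cv2.imwrite("pics/crop.png",np.clip(c*1.6,0,255))
print("bell",plane("top",361.5,341,59.5),plane("side",258.5,277,59.5),two((361.5,341),(258.5,277)))
# boxes: mask dark brown
hsv=cv2.cvtColor(t,cv2.COLOR_BGR2HSV);m=((hsv[...,2]<75)&(hsv[...,1]>80)).astype(np.uint8)
m=cv2.morphologyEx(m,cv2.MORPH_CLOSE,np.ones((5,5)))
for c in cv2.findContours(m,0,2)[0]:
    if cv2.contourArea(c)>300:
        r=cv2.minAreaRect(c);print(cv2.contourArea(c),[np.round(x,1) for x in (r[0],r[1],r[2])])
        print(cv2.approxPolyDP(c,6,True)[:,0].tolist())
# large box rim corners by eye
for q in [(163,302),(231,316),(198,407),(134,390)]: print(plane("top",*q,65))
E
```

```text
bell [ 440.1 -102.2   59.5] [ 441.1 -109.    59.5] (array([ 440.8, -103. ,   53.4]), np.float64(1.9))
6539.0 [array([181. , 353.9]), array([71.8, 96.5]), np.float64(17.4)]
[[163, 301], [133, 389], [196, 407], [228, 318]]
1121.0 [array([244. , 249.6]), array([28. , 59.9]), np.float64(33.1)]
[[258, 223], [242, 229], [222, 271], [246, 265], [246, 272], [267, 239]]
547.0 [array([408. , 230.5]), array([33., 34.]), np.float64(90.0)]
[[391, 215], [397, 246], [413, 244], [425, 230], [422, 223], [408, 235], [403, 220], [414, 215]]
993.5 [array([335.9, 238.3]), array([27.1, 61.5]), np.float64(21.8)]
[[348, 210], [319, 244], [325, 267], [343, 257], [353, 231]]
2975.5 [array([136.6, 234.9]), array([52.7, 61.7]), np.float64(2.7)]
[[114, 204], [109, 262], [160, 266], [164, 213], [157, 205]]
750.0 [array([ 12.4, 224.2]), array([  7.3, 167.4]), np.float64(6.7)]
[[22, 141], [0, 307], [7, 301]]
419.5 [array([ 25.1, 231.8]), array([  6.1, 186.7]), np.float64(7.4)]
[[35, 139], [10, 324], [18, 310]]
1950.0 [array([626.5, 192.5]), array([ 25., 111.]), np.float64(0.0)]
[[629, 137], [614, 146], [618, 216], [626, 245], [639, 248], [631, 157], [639, 140]]
961.5 [array([296.3,  94.4]), array([95.1, 11.5]), np.float64(2.2)]
[[249, 87], [253, 98], [342, 101], [344, 92]]
1384.5 [array([102.3,  79.8]), array([52.5, 77.5]), np.float64(56.5)]
[[131, 53], [118, 38], [114, 82], [56, 80], [72, 94], [127, 95]]
[496.3 230.6  65. ]
[476.2 116.9  65. ]
[329.  162.5  65. ]
[353.6 267.   65. ][ WARN:0@0.743] global loadsave.cpp:1063 imwrite_ Unsupported depth image for selected encoder is fallbacked to CV_8U.
```

View pics/crop.png

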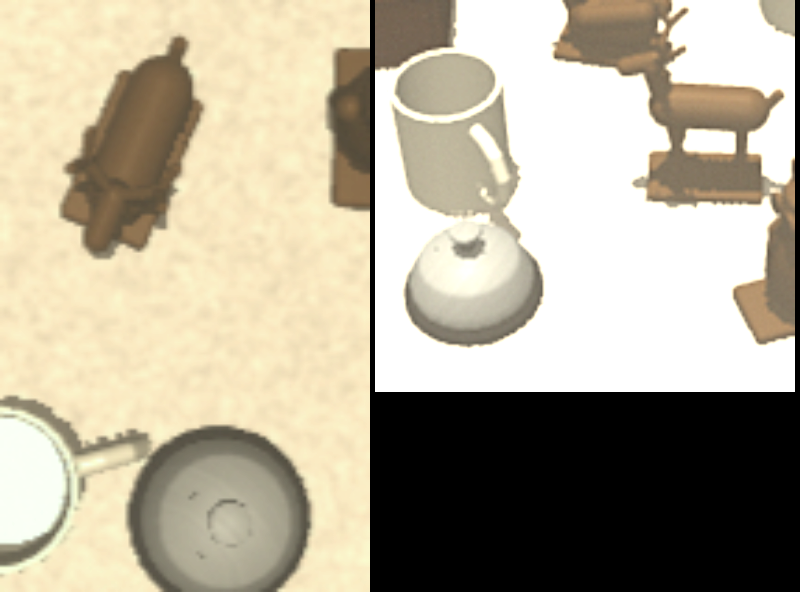

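The deer is the middle figurine, with its head towards the robot. In top-view pixels the antler tips are at about (319,245) and (344,251), and the bell plunger is at (362,341). The large box measures 152 × 113 mm from its corners, which agrees with 150 × 110. Next I'll move above the bell and take a close look.

```bash
cat >> h.py <<'E'
def wplane(st,u,v,z):
    from scipy.spatial.transform import Rotation as R
    p=viewer.camera_params("wrist");C=p["tool_from_camera"];r=R.from_quat(st["orientation"]).as_matrix()
    d=r@C[:3,:3]@np.array([(u-p["cx"])/p["fx"],-(v-p["cy"])/p["fy"],-1]);o=r@C[:3,3]+st["tool_pos"]
    return (o+d*(z-o[2])/d[2]).round(1)
E
python3 - <<'E'
from h import *
from station import set_gripper
a,b=plane("top",319,244.6,140),plane("top",344.6,251,140)
print("antlers",a,b,np.linalg.norm(a-b),"foot",plane("top",335.7,243.2,8),"back",plane("top",342,231,85))
q=env.read_state()["orientation"]
set_gripper(0)
env.reach([425,-104,230],q)
st=env.read_state();im=viewer.camera("wrist");cv2.imwrite("pics/w1.png",im)
print(st["time_s"],st["tool_pos"],st["width"],st["force"],st["orientation"])
import json;json.dump({k:np.array(st[k]).tolist() for k in("tool_pos","orientation")},open("w1.json","w"))
E
```

```text
antlers [590.2 -25.  140. ] [581.3 -65.2 140. ] 41.17341375208038 foot [612.  -57.6   8. ] back [622.  -63.9  85. ]
3.45 [ 425.29528647 -104.63277909  230.14142995] 0.290375019732787 [ 0.44645965 -0.64715075  0.49578237] [ 9.89577750e-01  1.43998516e-01  1.48016804e-04 -5.31117812e-04]
```

View pics/w1.png

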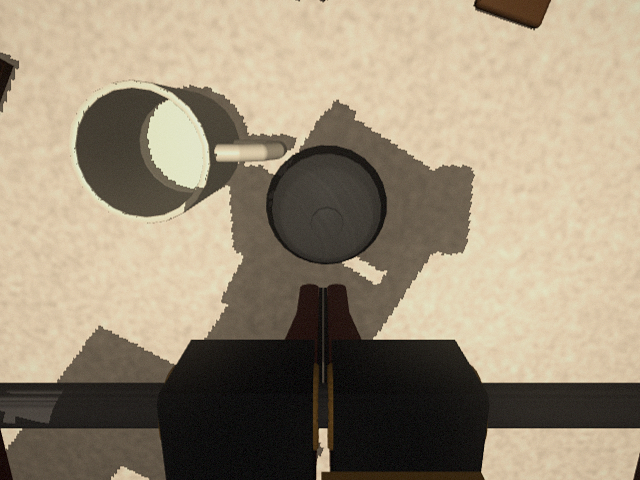

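The wrist view shows the plunger at about (327,220), the mug to the left, and the closed fingertips at (323,288).

Run:
```python
from h import *
import json
st=json.load(open("w1.json"))
p=wplane(st,327,220,59.5);print("bell wrist",p,"dome rim edges",wplane(st,267,205,5),wplane(st,386,205,5))
t=(p+plane("top",361.9,341.1,59.5))/2
print("used",t); assert np.linalg.norm(p-plane("top",361.9,341.1,59.5))<7
env.reach([t[0],t[1],170],env.read_state()["orientation"])
print(env.read_state()["tool_pos"])
hit=env.move_l([t[0],t[1],80+52],rate=12,f_stop=9)
s=env.read_state();print(hit,s["tool_pos"],s["force"],s["time_s"])
```

```text
bell wrist [ 442.6 -101.2   59.5] dome rim edges [429. -60.   5.] [ 453.9 -143.4    5. ]
used [ 441.3  -102.05   59.5 ]
[ 440.53666725 -102.23869269  169.41231828]
True [ 441.38461162 -102.07049643  133.30390286] [-1.58660167  0.47422222  8.00317892] 6.65
```

The tip stopped at z = 53.3 mm with 8 N, so the plunger is at the bottom of its travel. Next is the deer.

Run:
```python
from h import *
s=env.read_state()["tool_pos"]
env.move_l([s[0],s[1],275],rate=120)
env.move_l([588,-46,275],rate=120)
env.move_l([588,-46,250],rate=50)
st=env.read_state();a=viewer.camera("side");b=viewer.camera("wrist")
print(st["tool_pos"],st["time_s"],st["force"])
c=np.zeros((480,800,3),np.uint8);c[:,:400]=cv2.resize(a[120:360,220:420],(400,480));c[:300,400:]=cv2.resize(b,(400,300))
cv2.imwrite("pics/deer.png",c)
```

```text
[588.02311724 -45.98681653 249.79116432] 10.0917 [-0.69724146  0.2395656   0.5942692 ]
```

View pics/deer.png

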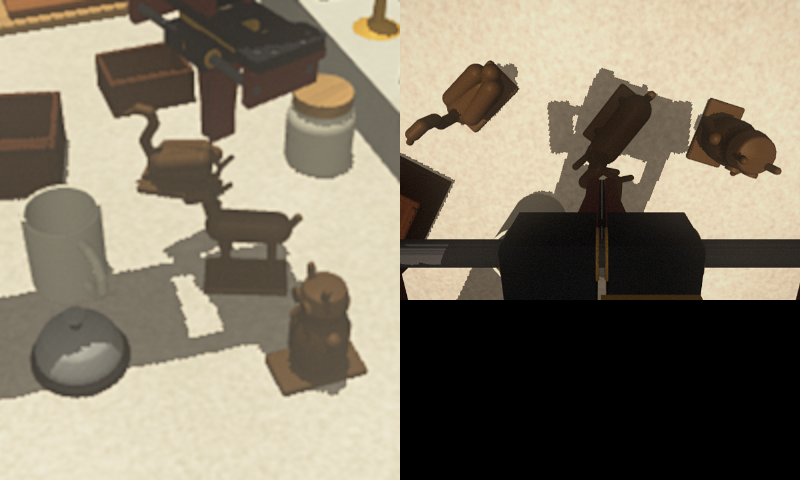

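The side view shows the fingertips directly over the antlers, about 30 mm clear, with nothing disturbed. I'll dwell here, then go to the large box.

Run:
```python
from h import *
env.hold(2.4)
env.move_l([588,-46,275],rate=60)
env.move_l([413,193,275],rate=130)
env.move_l([413,193,180],rate=70)
st=env.read_state();print(st["tool_pos"],st["time_s"],st["force"])
a=viewer.camera("top");b=viewer.camera("side")
c=np.zeros((600,800,3),np.uint8);c[:300,:400]=cv2.resize(a,(400,300));c[:300,400:]=cv2.resize(b,(400,300))
c[300:,:400]=cv2.resize(b[120:270,140:340],(400,300));c[300:,400:]=cv2.resize(viewer.camera("wrist"),(400,300))
cv2.imwrite("pics/box.png",c)
t0=cv2.imread("pics/top0.png");d=cv2.absdiff(a,t0).max(2)
for n,(u,v) in dict(deer=(337,240),owl=(405,232),jar=(249,152),bottle=(520,205),bell=(360,340)).items(): print(n,(d[v-25:v+25,u-25:u+25]>40).sum())
```

```text
[413.23748498 193.10547489 180.37349869] 17.0917 [ 0.33977279 -0.54736779  0.46503105]
deer 0
owl 0
jar 0
bottle 0
bell 0
```

View pics/box.png

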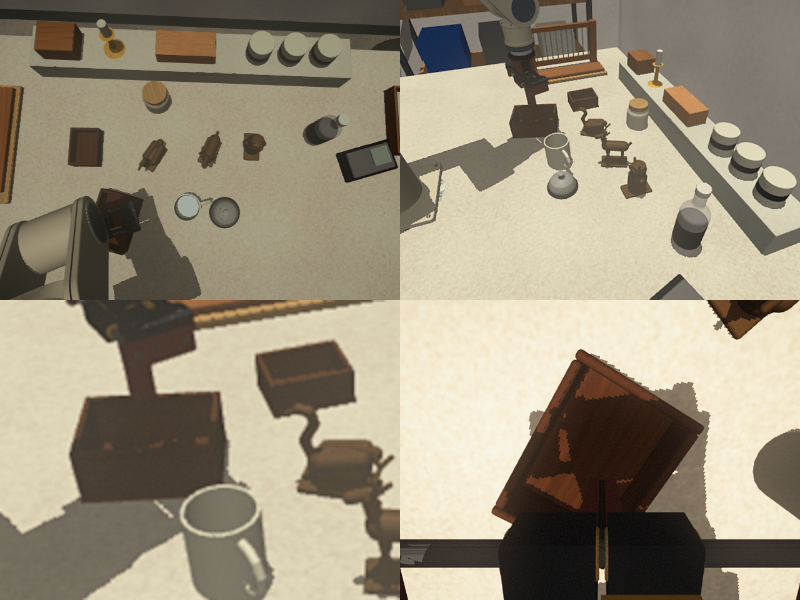

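The box view shows the fingertips over the large box and nothing moved. In wrist pixels, the rim corners are at about (288,80), (485,205) and (152,342). I'll check the centre against these.

Run:
```python
from h import *
st=env.read_state()
a,b,c=[wplane(st,*x,65) for x in((288,80),(485,205),(152,342))]
print(a,b,c,np.linalg.norm(a-b),np.linalg.norm(a-c),"centre",(b+c)/2,st["tool_pos"])
```

```text
[497.5 234.9  65. ] [470.7 131.5  65. ] [354.7 268.8  65. ] 106.81666536641181 146.76869557231885 centre [412.7  200.15  65.  ] [413.15345565 193.06728603 180.33661288]
```

Run:
```python
from h import *
from station import workorder
env.move_l([413,198,180],rate=20)
env.hold(2.6)
s=env.read_state();print(s["tool_pos"],s["time_s"],s["force"],np.abs(s["dq"]).max())
workorder.sign_off()
```

```text
[412.99213017 198.00769116 180.00367266] 20.2417 [-0.65071665 -0.00447556 -0.83158677] 0.0019201140933214817
the job is handed in; nothing more can be done
```

I rang the bell, pointed at the deer, and finished pointing at the larger box; the job was handed in at about 20 s of the 58 s allowed.

- **Bell:** I pressed the plunger with the closed fingertips. They stopped at 53.3 mm height with 8 N, which matches the bottom of its travel. I did not see the plunger itself move in a picture.
- **Deer:** It is the middle figurine. I held the fingertips about 30 mm above its antlers for 2.4 s.
- **Large box:** I held about 35 mm above the middle of its open top for 2.6 s and ended there, with the arm at rest and no contact force.

**Checks**
- **Sizes:** The antler spacing measured 41 mm (42 expected). The large box measured about 150 × 113 mm from the top camera and 147 × 107 mm from the wrist camera (150 × 110 expected).
- **Disagreements:** The two cameras put the box centre about 6 mm apart, so I shifted about 5 mm towards the wrist value. The side camera put the bell about 7 mm from the top camera. I used the average of the top and wrist views, which agreed to about 3 mm.
- **Nothing disturbed:** Comparing the top view at the box with the first one showed no change at the deer, owl, jar, bottle or bell. The swan, mug and boxes I checked only by eye, and they looked undisturbed.

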